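# Lay the pasta cartons in the corner guide

### The arm

A 7-joint arm with a two-finger parallel gripper is mounted at the origin on the work surface. World frame = base frame: x ahead of the robot, y to its left, z up, the work surface at z = 0. Lengths are in mm, angles in rad, forces in N, time in s.
With the tool pointing down it reaches from about 425 to 1025 mm from the base axis. Payload 9.4 kg.
Tool frame: the origin (TCP) lies between the finger pads; the fingertips stand 19 mm ahead of it and the grasp point (between the pads) is the TCP; z points along the fingers, y is the direction in which the jaws open and shut (so a half turn about z gives the same grasp; the last joint's range is limited). The gripper opens to 85 mm and grips with 20 to 120 N. Pads are 22 mm wide; open, the fingers measure 114 mm over their backs; the gripper's body (76 mm by 85 mm) begins 54 mm behind the grasp point. The pads swing forward as they close: fully open they stand 13 mm farther back than shut.
Start: joints at [-1.235, 0.599, -0.003, 1.599, 0.002, 0.943, -0.08], TCP at [290.855, 664.099, 250.275] pointing down, gripper open.
Joint ranges: [-2.57, 2.57], [-0.35, 1.97], [-1.29, 1.29], [0.11, 2.56], [-1.05, 4.19], [0.11, 1.86], [-2.63, 2.63]. Speed limits (rad/s): [2.22, 2.22, 3.01, 3.01, 3.14, 3.14, 3.14].

### API

Orientations are given as a rotation vector (axis times angle).
In Python, from plant import robot, vision, hand_in, finder gives the robot as it stands.
- The arm moves only by the shell command python3 -m pendant 'ROWS' [FORCE]. ROWS is JSON, one flat list of numbers, 7 for each row, row after row: the turn, a rotation vector about the tool's x, y, z in degrees, then the shift along the tool's x, y, z in mm, then the opening, from -1 (shut) to 1 (fully open). A call has 1 to 12 rows; each row shifts and turns the commanded pose from where the row before left it, along the tool's axes as they then stand; what a row does not reach is not made up. A row lasts 1/12 s, in which the tool goes at most 41.7 mm and 7.16 degrees, less where a joint would pass 70% of its speed; a pose out of reach is approached as far as the arm can. A call is refused whole if a number of a shift passes 41.7 or a number of a turn 7.16, either way. A call with a gripper value outside its range is refused whole. The fingers move at their own pace and stop on an object; FORCE is the grip in N (left out, the last holds). Time passes only in rows, so rows that do not move let the fingers close. It gives the time, the measured TCP pose, the force and the opening at its end, in the units of the state.
- robot.observe(): the state, without advancing time (a new reading comes with each control period).
- vision.camera(name): name is "scene" or "side" or "wrist"; returns the picture (384x512x3 uint8, red, green, blue); there is no depth.
- vision.get_calibration(name): a dict with "vfov" (degrees; the focal length in pixels is half the picture's height over the tangent of half this angle, whatever the lens; pixels are square), "cx", "cy" (the principal point, pixels), "position" and "rotation" of the camera in the world. Camera axes: x right, y down, z forward; pixel columns grow to the right and rows downward; lengths in mm; the calibration is good to about 2 mm. A picture is of the moment at which its call begins: read the wrist's pose just before it. get_calibration takes no time and is no camera call; for the wrist camera it gives the pose at the moment of the call.
- hand_in(): hands the job in, once; it reports no verdict.
Trained networks look in the newest picture that a camera, given by its name, has taken for a name from the list of things; names that differ only in an ending like _2 or _b are one class to them, and where a whole thing is asked for, a point or a joint stands for the part that bears it (a point fixed in the world has none). Each returns a list of dicts, best first, with "confidence" (0 to 1); they miss things now and then, are a little off and sometimes report something else, mostly with a low value. They report only what shows in the picture. A call takes as long as a camera call. They do not tell look-alikes from the thing itself.
- finder.search_frame(camera, target): "at" ([x, y, z] in mm, in the coordinates of the camera as it stood for that picture, good to about 4 mm: the middle of the surface that is visible of it).
The state is a dict: "time": time; "qpos": joint angles; "dq": joint speeds; "tau": joint torques, N m; "tool_pos": TCP position; "eef_rot": TCP orientation; "contact_force": force on the tool from outside, world axes, zero at the start; "torque": the same for the moment, N m; "width": finger opening in mm.
Only numpy, scipy, OpenCV 4.12 (cv2) and the standard library are available. Lean on these libraries where they do the work, as an engineer would, in place of code of your own. Each camera call takes 0.05 s, during which the arm holds its last target. There are 200 camera calls.

### The job

Tip every standing pasta carton over onto its side (tip them, do not lift them off the counter) and pack them all as one end-to-end row in the metal corner guide: long sides flush against the back rail, the first one's end right up against the short side rail, no gaps between. Then slide the white end stop along the rail until it rests against the last carton. Leave the other things on the counter where they are.

Things in the scene. Friction and masses are not known exactly. Their poses are not given: they have to be found in the camera images.
- guide: Fixed aluminium corner guide: back rail 620 mm, side rail 110 mm long, both 40 mm high, 12 mm thick. Origin in the inner corner at counter level, where the rails' inner faces meet. x points away from the robot through the back rail (inner face x = 0); y along the back rail to the side rail at the robot's left (inner face y = 0); z up. Cartons belong at negative x, y. Turned by up to 3.5 degrees.
- carton1: Brown cardboard pasta carton with a paper band, square in section: 80 x 80 mm, 155 mm tall, 0.35 to 0.6 kg. Origin at its centre; z is the long axis (up at the start), x and y square to its sides. Two or three alike cartons are present, standing, turned up to 15 degrees; an absent one reads None.
- carton2: Brown cardboard pasta carton with a paper band, square in section: 80 x 80 mm, 155 mm tall, 0.35 to 0.6 kg. Origin at its centre; z is the long axis (up at the start), x and y square to its sides. Two or three alike cartons are present, standing, turned up to 15 degrees; an absent one reads None.
- carton3: Brown cardboard pasta carton with a paper band, square in section: 80 x 80 mm, 155 mm tall, 0.35 to 0.6 kg. Origin at its centre; z is the long axis (up at the start), x and y square to its sides. Two or three alike cartons are present, standing, turned up to 15 degrees; an absent one reads None.
- stop (a joint): Travel of the end stop along the back rail, m: 0 at the far right (its face 550 mm from the side rail's inner face), growing towards the side rail, up to 0.32. Starts at 0 to 0.03. Slides with about 1.5 N of friction and stays where it is left.
- stop_face (a point): Middle of the end stop's face that meets the last carton, 40 mm up, 40 mm in front of the back rail. The stop is an upright white plate 70 mm wide (5 to 75 mm in front of the rail), 12 mm thick, top at 80 mm; behind it a steel saddle on the rail (55 mm long, 57 mm high, to 15 mm in front of the rail). Push the plate from behind (robot's right). Axes as the guide's.
- tub1: White lidded food tub, 106 mm wide, 72 mm high, on the left. Loose bystander: leave it alone. Origin at its underside (spatula: within its length).
- tub3: Like tub1, on the far right. Loose bystander: leave it alone. Origin at its underside (spatula: within its length).
- sauce: Yellow sauce bottle, 60 mm wide, 170 mm high, behind the guide. Loose bystander: leave it alone. Origin at its underside (spatula: within its length).
- spatula: Spatula lying near the robot on the left. Loose bystander: leave it alone. Origin at its underside (spatula: within its length).
- bowl: Steel bowl, 150 mm wide, 60 mm high, near the robot on the right. Loose bystander: leave it alone. Origin at its underside (spatula: within its length).
- jar: Small amber glass jar, 56 mm wide, 80 mm high, behind the guide. Loose bystander: leave it alone. Origin at its underside (spatula: within its length).
Mind the look-alikes: they are no part of the job. What is shaped like the carton1 but black or purple is not meant.

How it is judged:
By the outcome, as a careful person would: the job done as asked, in the order asked, and still so for the second after the job is handed in, with the robot touching nothing.
Of carton1, carton2, carton3 only 2 to 3 are there at a start; the rules pass over those that are not, and their reading is None.
At some moment in a run one of carton1, carton2, carton3 may be knocked a few centimetres aside while the robot is not near it.
It also fails if it takes over 210 s, if anything falls off the work surface, if the arm or the gripper's body presses on something with over 40 N, if the wrist force passes 120 N, or if a joint passes its speed limit or range.

## Working session

There is one attempt and no reset: what is moved stays moved. The work goes in short steps, Python scripts to look and compute and a shell command to move; the robot and the scene stay as the last step left them, time stands still between calls to the robot, and variables do not carry over. Pictures are saved under pics/ and viewed, about 12 in all and at most 16, crops included, and the job is handed in when it is done.

```bash
ls; mkdir -p pics; cat > h.py <<'E'
import numpy as np, cv2
from plant import robot, vision, hand_in, finder
from scipy.spatial.transform import Rotation as R
def cal(n):
    c=vision.get_calibration(n); r=np.array(c["rotation"],float)
    r=r if r.shape==(3,3) else R.from_rotvec(r).as_matrix()
    return 192/np.tan(np.radians(c["vfov"]/2)),c["cx"],c["cy"],np.array(c["position"],float),r
def save(n,f):
    im=vision.camera(n); cv2.imwrite("pics/"+f,im[:,:,::-1]); return im
def find(n,t):
    f,cx,cy,p,r=cal(n); o=[]
    for d in finder.search_frame(n,t):
        a=np.array(d["at"]); o.append((round(d["confidence"],2),(r@a+p).round(0).tolist(),(int(f*a[0]/a[2]+cx),int(f*a[1]/a[2]+cy))))
    return o
def ground(n,u,v,z=0):
    f,cx,cy,p,r=cal(n); d=r@np.array([(u-cx)/f,(v-cy)/f,1]); return (p+d*(z-p[2])/d[2]).round(1)
def proj(n,P):
    f,cx,cy,p,r=cal(n); a=(np.atleast_2d(P)-p)@r; return np.c_[f*a[:,0]/a[:,2]+cx,f*a[:,1]/a[:,2]+cy]
E
cat > a.py <<'E'
from h import *
s=robot.observe(); print(s["time"],s["tool_pos"],s["eef_rot"],s["width"])
a=save("scene","scene0.png");b=save("side","side0.png")
print(vision.get_calibration("scene"),vision.get_calibration("side"))
for n in("scene","side"):
    for t in("carton1","stop","guide","stop_face","tub1","bowl","spatula","jar","sauce"): print(n,t,find(n,t))
E
python3 a.py
```

```text
pics
0.0 [290.69865985 663.67668756 249.42272588] [-6.43822681e-01 -3.07472548e+00  2.47119584e-03] 85.47902482938947
{'vfov': 42.23776756098864, 'cx': 253.86955979625355, 'cy': 189.81254420843692, 'position': array([1134.93669965, -861.92797169, 1570.56520149]), 'rotation': array([-2.42000327, -0.83246485,  0.23888285])} {'vfov': 51.95635157299678, 'cx': 253.63892194243834, 'cy': 192.70156602470166, 'position': array([-119.77766886, -830.34978778,  729.53755192]), 'rotation': array([-2.05569264,  0.70150225, -0.41009481])}
scene carton1 [(0.89, [632.0, -443.0, 152.0], (201, 278)), (0.72, [492.0, -398.0, 140.0], (178, 244)), (0.6, [534.0, -224.0, 133.0], (222, 216)), (0.57, [795.0, -130.0, 74.0], (300, 247)), (0.56, [375.0, 18.0, 117.0], (231, 152))]
scene stop [(0.87, [637.0, -248.0, 60.0], (242, 248)), (0.48, [248.0, -346.0, 26.0], (141, 212))]
scene guide [(0.83, [668.0, -47.0, 15.0], (283, 220))]
scene stop_face [(0.89, [642.0, -250.0, 60.0], (243, 250))]
scene tub1 [(0.93, [417.0, -560.0, 75.0], (129, 276)), (0.57, [466.0, 422.0, 72.0], (310, 109))]
scene bowl [(0.57, [248.0, -3
[... 240 characters left out ...]
379, 247)), (0.89, [485.0, -35.0, 99.0], (242, 188)), (0.59, [489.0, -231.0, 102.0], (288, 218)), (0.59, [341.0, 18.0, 98.0], (192, 196)), (0.58, [433.0, -398.0, 103.0], (319, 261))]
side stop [(0.72, [626.0, -244.0, 55.0], (325, 216))]
side guide [(0.89, [643.0, -1.0, 35.0], (274, 185))]
side stop_face [(0.66, [626.0, -251.0, 57.0], (326, 217)), (0.3, [771.0, -134.0, 50.0], (330, 186))]
side tub1 [(0.98, [447.0, 418.0, 60.0], (161, 148)), (0.61, [395.0, -559.0, 72.0], (362, 323))]
side bowl [(0.8, [278.0, -336.0, 26.0], (249, 299))]
side spatula [(0.64, [301.0, 400.0, 6.0], (129, 174))]
side jar [(0.97, [773.0, -130.0, 50.0], (330, 185))]
side sauce [(0.68, [748.0, 90.0, 83.0], (280, 154))]
```

```bash
python3 -c "
import cv2
a=cv2.imread('pics/scene0.png');b=cv2.imread('pics/side0.png')
cv2.imwrite('pics/sc.png',cv2.resize(a[70:340,90:370],None,fx=2.8,fy=2.2,interpolation=2));cv2.imwrite('pics/si.png',cv2.resize(b[110:370,100:440],None,fx=2.3,fy=2.3,interpolation=2))"
```

```text
(no output)
```

View pics/sc.png

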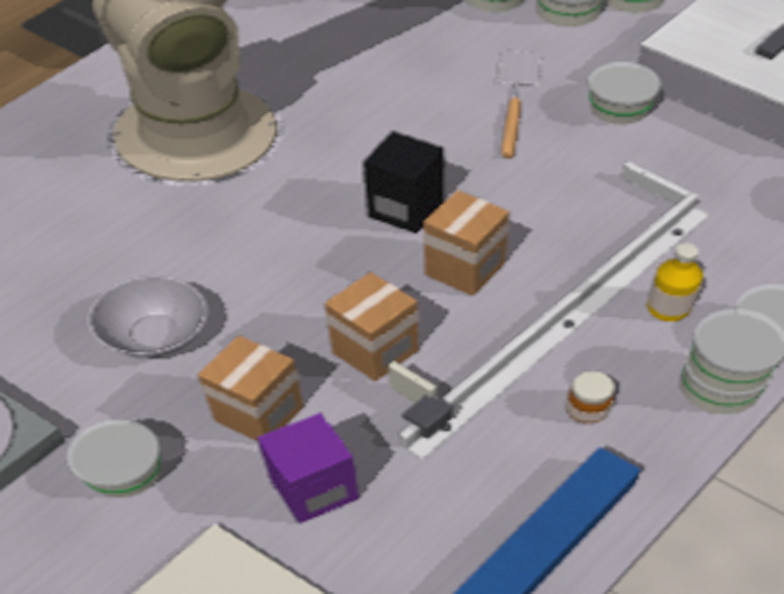

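View pics/si.png

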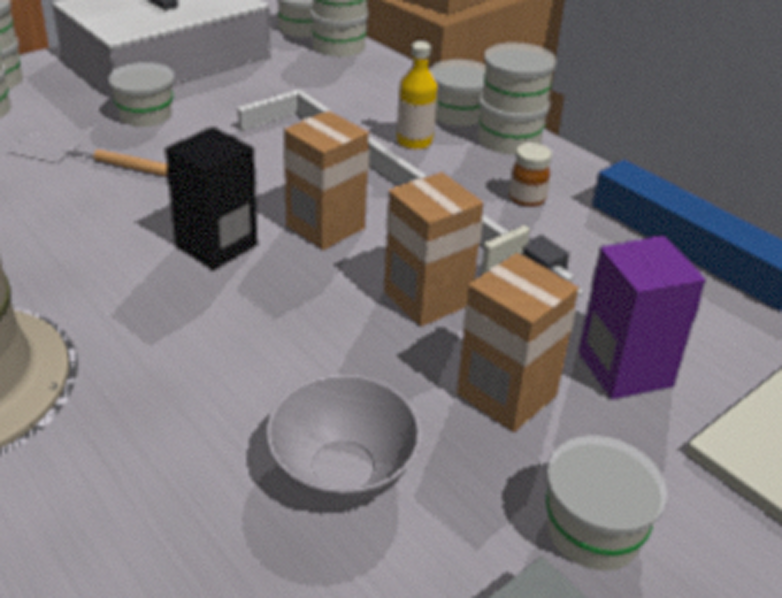

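The targets are the brown cartons with a paper band. In the scene crop they are at (467,240), (373,325) and (250,385); the side crop agrees. Three look-alikes or confusers are not part of the job: the black box at (404,180), the purple box at (308,467) and the blue bar at (550,530). Next I'll fit poses and take one close crop of the guide and cartons.

```bash
cat >> h.py <<'E'
from scipy.optimize import minimize
def comps(im):
    h=cv2.cvtColor(im,cv2.COLOR_RGB2HSV); m=((h[...,0]>=8)&(h[...,0]<=20)&(h[...,1]>90)).astype(np.uint8)
    m=cv2.morphologyEx(m,cv2.MORPH_CLOSE,np.ones((9,3),np.uint8)); return m
def boxpts(x,y,a,dims):
    l,w,hh=dims; c=np.array([(i*l/2,j*w/2) for i in(-1,1) for j in(-1,1)]); ca,sa=np.cos(a),np.sin(a)
    q=c@np.array([[ca,sa],[-sa,ca]])+[x,y]; return np.r_[np.c_[q,np.zeros(4)],np.c_[q,np.full(4,hh)]]
def fit(pics,x,y,a,dims,S=4):
    """pics: {cam: image}; silhouette fit of a box on the counter"""
    T={}
    for n,im in pics.items():
        hull=cv2.convexHull(proj(n,boxpts(x,y,a,[d+40 for d in dims])).astype(np.float32)).astype(np.int32)
        r=np.zeros((384,512),np.uint8); cv2.fillConvexPoly(r,hull,1)
        k,lab,st,ce=cv2.connectedComponentsWithStats(comps(im)*r)
        p0=proj(n,[[x,y,dims[2]/2]])[0]
        j=max(range(1,k),key=lambda i:st[i,4]-15*np.hypot(*(ce[i]-p0)))
        pt=cv2.convexHull(np.argwhere(lab==j)[:,::-1].copy()); t=np.zeros((384*S,512*S),np.uint8)
        cv2.fillConvexPoly(t,((pt+0.5)*S).astype(np.int32),1)
        T[n]=cv2.dilate(t,np.ones((S//2*2+1,)*2,np.uint8))
    def cost(v):
        e=0
        for n,t in T.items():
            b=np.zeros_like(t); cv2.fillConvexPoly(b,cv2.convexHull(((proj(n,boxpts(v[0],v[1],v[2]/100,dims))+0.5)*S).astype(np.float32)).astype(np.int32),1)
            e+=1-(b&t).sum()/(b|t).sum()
        return e
    r=minimize(cost,[x,y,a*100],method="Nelder-Mead",options=dict(initial_simplex=[[x,y,a*100],[x+15,y,a*100],[x,y+15,a*100],[x,y,a*100+12]],xatol=.2,fatol=1e-4))
    return r.x[:2].round(1),round(np.degrees(r.x[2]/100),1),round(r.fun,3)
E
cat > m.py <<'E'
from h import *
P={n:cv2.imread(f"pics/{n}0.png")[:,:,::-1].copy() for n in("scene","side")}
for x,y in((505,-35),(510,-230),(465,-405)): print(fit(P,x,y,0.0,(80,80,155)))
im=P["scene"][:,:,::-1]; cv2.imwrite("pics/g.png",cv2.resize(im[135:280,225:350],None,fx=6,fy=4.1,interpolation=cv2.INTER_CUBIC)[:, :])
E
python3 m.py
```

```text
(array([506.3,  -3.2]), np.float64(3.8), np.float64(0.499))
(array([ 516.1, -204.9]), np.float64(-6.2), np.float64(0.591))
(array([ 472., -379.]), np.float64(5.1), np.float64(0.2))
```

View pics/g.png

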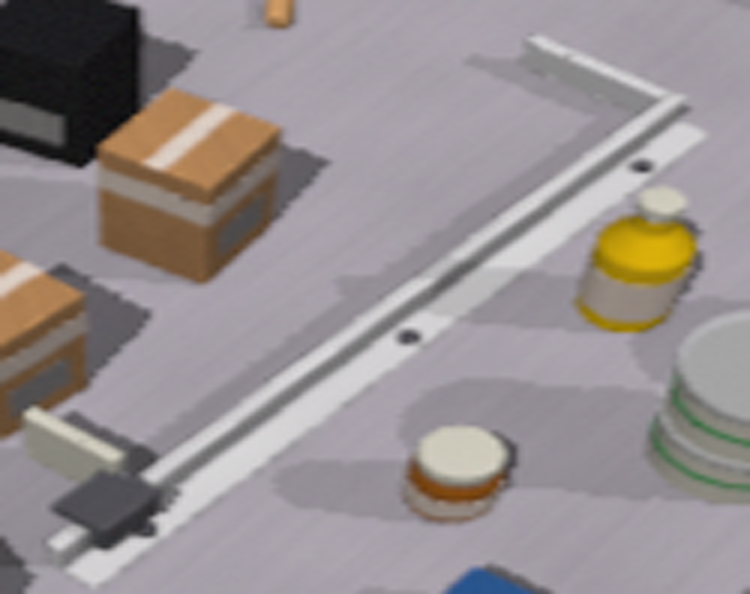

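```bash
sed -i 's/np.ones((9,3)/np.ones((19,5)/' h.py
cat >> m.py <<'E'
g=lambda X,Y:ground("scene",225+X/6,135+Y/4.1,40)
for q in((652,103),(148,480),(48,545),(527,43)): print(q,g(*q))
c=g(652,103);r=g(48,545);d=c-r;print(np.degrees(np.arctan2(-d[0],d[1])),np.linalg.norm(d))
E
python3 m.py
```

```text
(array([506.2,  -3.7]), np.float64(5.3), np.float64(0.078))
(array([ 516.2, -204.2]), np.float64(-3.9), np.float64(0.371))
(array([ 472., -379.]), np.float64(5.1), np.float64(0.201))
(652, 103) [669.9 283.2  40. ]
(148, 480) [ 658.6 -234.5   40. ]
(48, 545) [ 651.1 -316.1   40. ]
(527, 43) [564.9 294.   40. ]
-1.7967754522923187 599.5948048474069
```

```bash
cat >> h.py <<'E'
def st():
    s=robot.observe(); M=R.from_rotvec(s["eef_rot"]).as_matrix(); p=np.array(s["tool_pos"])
    print("t",round(s["time"],1),"tcp",p.round(1),"yaw_y",round(np.degrees(np.arctan2(M[1,1],M[0,1])),2),"tilt",(M[:2,2]).round(3),"F",np.round(s["contact_force"],1),"w",round(s["width"],1)); return p,M
def to(x,y,z):
    p,M=st(); print("tool delta",(M.T@(np.array([x,y,z])-p)).round(1))
E
python3 -m pendant '[0,0,6.8,0,0,0,0, 0,0,6.8,0,0,0,0, 0,0,6.8,0,0,0,0, 0,0,6.8,0,0,0,0, 0,0,6.8,0,0,0,0, 0,0,6.8,0,0,0,0, 0,0,6.8,0,0,0,0, 0,0,6.8,0,0,0,0, 0,0,6.8,0,0,0,0, 0,0,6.8,0,0,0,0]' 60
python3 -m pendant '[0,0,0,-37,12,0,0, 0,0,0,-37,12,0,0, 0,0,0,-37,12,0,0, 0,0,0,-37,12,0,0, 0,0,0,-37,12,0,0, 0,0,0,-37,12,0,0, 0,0,0,-37,12,0,0, 0,0,0,-37,12,0,0, 0,0,0,-37,12,0,0, 0,0,0,-37,12,0,0, 0,0,0,0,0,0,0]'
python3 - <<'E'
from h import *
to(506,-85,300); s=save("wrist","w1.png"); print(vision.get_calibration("wrist"))
for t in("guide","carton1","stop"): print(t,find("wrist",t))
E
```

```text
time: 1.83
tool_pos: [290.8, 664.2, 250.3]
eef_rot: [-2.259, -2.183, -0.0]
contact_force: [0.1, 0.2, -0.9]
width: 42.9
time: 2.75
tool_pos: [401.9, 283.3, 250.9]
eef_rot: [2.261, 2.179, -0.002]
contact_force: [-0.9, 0.5, 0.0]
width: 42.7
t 2.8 tcp [401.9 283.3 250.9] yaw_y -2.13 tilt [ 0.    -0.002] F [-0.9  0.5  0. ] w 42.7
tool delta [-364.3  117.8  -48.4]
{'vfov': 58.749591594346256, 'cx': 251.60467347013494, 'cy': 193.3732681489956, 'position': array([402.94604487, 362.8499113 , 375.82732167]), 'rotation': array([ 2.83920828, -0.05130375, -0.00849175])}
guide [(0.58, [665.0, 208.0, 34.0], (498, 227))]
carton1 [(0.95, [524.0, 44.0, 60.0], (365, 373)), (0.94, [366.0, 102.0, 53.0], (227, 331))]
stop []
```

View pics/w1.png

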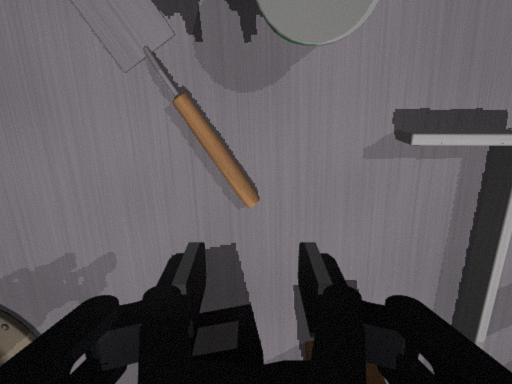

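```bash
python3 -m pendant '[0,0,0,-36,12,-5,0, 0,0,0,-36,12,-5,0, 0,0,0,-36,12,-5,0, 0,0,0,-36,12,-5,0, 0,0,0,-36,12,-5,0, 0,0,0,-36,12,-5,0, 0,0,0,-36,12,-5,0, 0,0,0,-36,12,-5,0, 0,0,0,-36,12,-5,0, 0,0,0,-36,12,-5,0, 0,0,0,0,0,0,0]'
python3 - <<'E'
from h import *
im=cv2.imread("pics/w1.png",0)
# top strip of side rail, columns
import json
r=np.array([2.83920828,-0.05130375,-0.00849175]);p=np.array([402.946,362.85,375.827]);M=R.from_rotvec(r).as_matrix();f=192/np.tan(np.radians(58.7496/2))
def G(u,v,z):
    d=M@np.array([(u-251.605)/f,(v-193.373)/f,1]); return (p+d*(z-p[2])/d[2]).round(1)
for u in(425,450,475): 
    c=im[125:160,u]; w=np.where(c>110)[0]; e=125+w[w<25]; print(u,e.min(),e.max()+1,G(u+.5,e.min(),40),G(u+.5,np.argmax(im[e.min():,u]<np.inf)+e.max()+1,40))
    print(im[126:156,u].tolist())
for v in(230,270,310): print(v,im[v,440:512:2].tolist())
to(506,-85,150)
s=save("wrist","w2.png")
for t in("guide","carton1","stop"): print(t,find("wrist",t))
E
```

```text
time: 3.87
tool_pos: [512.2, -78.4, 301.6]
eef_rot: [2.256, 2.179, 0.001]
contact_force: [-0.1, 0.1, 0.5]
width: 42.8
425 134 146 [571.2 313.   40. ] [572.5 301.1  40. ]
[51, 57, 60, 55, 58, 61, 60, 69, 120, 148, 157, 158, 155, 159, 161, 161, 161, 164, 151, 114, 98, 101, 101, 102, 96, 100, 98, 98, 101, 102]
450 134 146 [595.6 312.1  40. ] [597.2 300.2  40. ]
[53, 59, 59, 57, 59, 57, 59, 66, 116, 146, 157, 156, 154, 156, 161, 159, 158, 162, 155, 117, 98, 96, 100, 98, 93, 95, 95, 100, 92, 100]
475 135 146 [620.2 310.2  40. ] [621.9 299.3  40. ]
[58, 55, 56, 59, 53, 58, 57, 68, 107, 139, 153, 151, 158, 158, 158, 159, 160, 158, 155, 125, 98, 97, 93, 95, 96, 97, 97, 99, 99, 96]
230 [114, 113, 109, 113, 111, 100, 95, 93, 95, 100, 95, 94, 96, 98, 99, 55, 45, 40, 40, 48, 44, 38, 45, 43, 44, 43, 45, 44, 47, 43, 42, 108, 155, 155, 153, 157]
270 [92, 91, 97, 99, 94, 93, 91, 92, 96, 94, 89, 47, 39, 39, 36, 42, 44, 42, 48, 39, 38, 42, 45, 43, 46, 41, 93, 154, 154, 147, 156, 124, 115, 117, 114, 110]
310 [94, 99, 95, 95, 92, 95, 90, 81, 34, 39, 40, 45, 39, 43, 40, 42, 41, 37, 39, 39, 40, 81, 147, 152, 151, 149, 113, 100, 97, 97, 97, 96, 93, 94, 96, 97]
t 3.9 tcp [512.2 -78.4 301.6] yaw_y -1.97 tilt [ 0.004 -0.003] F [-0.1  0.1  0.5] w 42.8
tool delta [ -6.3  -6.6 151.6]
guide [(0.61, [657.0, -70.0, 31.0], (377, 145))]
carton1 [(0.91, [514.0, -162.0, 153.0], (260, 278)), (0.86, [463.0, -340.0, 50.0], (223, 354)), (0.72, [498.0, 2.0, 153.0], (234, 89)), (0.66, [377.0, 40.0, 155.0], (65, 39)), (0.5, [586.0, -385.0, 9.0], (308, 356))]
stop [(0.95, [644.0, -230.0, 53.0], (363, 281)), (0.18, [765.0, -101.0, 52.0], (479, 178))]
```

View pics/w2.png

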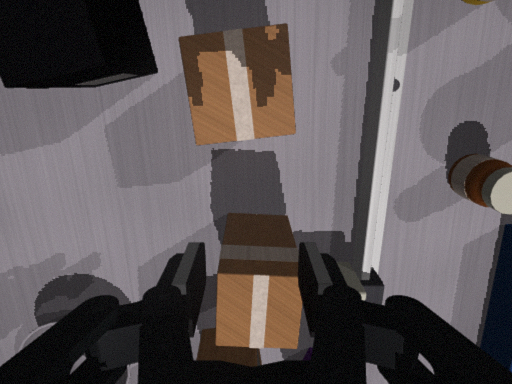

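```bash
cat > w.py <<'E'
from h import *
def ang(a,b): return np.degrees(np.arctan2(*(b-a)[[1,0]])).round(1)
for nm,q in dict(A=[(180,38),(288,24),(296,132),(196,144)],B=[(221,275),(299,276),(299,347),(216,346)]).items():
    c=np.array([ground("wrist",u,v,155) for u,v in q]); print(nm,c.mean(0).round(1),[np.linalg.norm(c[i]-c[i-1]).round() for i in range(4)],ang(c[0],c[1]),ang(c[3],c[2]),ang(c[3],c[0])-90,c[:,:2].tolist())
im=cv2.imread("pics/w2.png",0); L=[]
for v in range(30,230,20):
    row=cv2.GaussianBlur(im,(3,3),0)[v,350:430].astype(int); j=np.argmax(np.diff(row)); L.append(ground("wrist",351+j,v+.5,40)[:2])
L=np.array(L); print(L.tolist(),np.polyfit(L[:,1],L[:,0],1))
E
python3 w.py
```

```text
A [501.7   5.7 155. ] [np.float64(78.0), np.float64(79.0), np.float64(77.0), np.float64(79.0)] 5.2 5.3 4.299999999999997 [[459.5, 40.8], [537.8, 47.9], [544.4, -29.2], [465.3, -36.5]]
B [ 511.7 -194.5  155. ] [np.float64(78.0), np.float64(70.0), np.float64(77.0), np.float64(80.0)] -2.4 -2.3 -6.700000000000003 [[478.8, -154.4], [548.6, -157.3], [549.6, -234.7], [469.8, -231.5]]
[[654.1, 57.1], [652.7, 38.1], [652.4, 18.4], [652.0, -1.9], [651.7, -22.9], [650.2, -44.7], [649.8, -67.2], [649.3, -90.5], [647.7, -114.6], [647.2, -139.7]] [3.35611688e-02 6.51944715e+02]
```

```bash
python3 -m pendant '[0,0,0,0,-10,38,0, 0,0,0,0,0,38,0, 0,0,0,0,0,38,0, 0,0,0,0,0,38,0, 0,0,0,15,0,0,0, 0,0,0,12,0,0,0, 0,0,0,6,0,0,0, 0,0,0,6,0,0,0, 0,0,0,6,0,0,0, 0,0,0,6,0,0,0, 0,0,0,6,0,0,0, 0,0,0,6,0,0,0]'
python3 -m pendant '[0,0,0,6,0,0,0, 0,0,0,6,0,0,0, 0,0,0,6,0,0,0, 0,0,0,6,0,0,0, 0,0,0,6,0,0,0, 0,0,0,6,0,0,0]'
python3 - <<'E'
from h import *
st(); a=save("side","s2.png"); b=save("scene","c2.png")
cv2.imwrite("pics/v2.png",np.hstack([a[120:330,100:420],b[100:310,130:370]])[:,:,::-1].repeat(1,0))
E
```

```text
time: 5.07
tool_pos: [501.8, -8.6, 148.7]
eef_rot: [2.253, 2.189, 0.001]
contact_force: [0.3, -0.4, 0.8]
width: 42.9
time: 5.57
tool_pos: [502.6, 27.4, 148.3]
eef_rot: [-2.253, -2.189, 0.0]
contact_force: [0.3, 0.6, -0.6]
width: 42.8
t 5.6 tcp [502.6  27.4 148.3] yaw_y -1.65 tilt [-0.  0.] F [ 0.3  0.6 -0.6] w 42.8
```

View pics/v2.png

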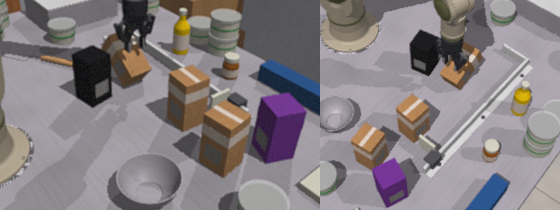

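```bash
python3 -m pendant '[0,0,0,6,0,0,0, 0,0,0,6,0,0,0, 0,0,0,0,0,0,0, 0,0,0,0,0,0,0, 0,0,0,0,0,0,0, 0,0,0,0,0,0,0]'
cat > t.py <<'E'
from h import *
import sys
st()
P={n:vision.camera(n) for n in("scene","side")}
for q in sys.argv[1:]:
    x,y,a=map(float,q.split(",")); print(q,fit(P,x,y,np.radians(a),(80,155,80)))
n=sys.argv[0]; cv2.imwrite("pics/t%d.png"%(robot.observe()["time"]*10),cv2.resize(np.hstack([P["side"][120:330,100:420],P["scene"][100:310,130:370]])[:,:,::-1],None,fx=1.42,fy=1.42,interpolation=2)); print("t%d"%(robot.observe()["time"]*10))
for c in P: print(c,find(c,"carton1"))
E
python3 t.py 500,115,4
```

```text
time: 6.17
tool_pos: [502.9, 38.5, 148.3]
eef_rot: [2.253, 2.189, -0.0]
contact_force: [-0.0, 0.5, 0.0]
width: 42.4
t 6.2 tcp [502.9  38.5 148.3] yaw_y -1.67 tilt [ 0. -0.] F [-0.   0.5  0. ] w 42.4
500,115,4 (array([503.6, 119.7]), np.float64(-0.4), np.float64(0.158))
t62
scene [(0.88, [531.0, -224.0, 131.0], (222, 216)), (0.87, [635.0, -447.0, 156.0], (201, 279)), (0.73, [377.0, 21.0, 118.0], (232, 152)), (0.69, [490.0, -395.0, 140.0], (178, 243)), (0.67, [521.0, 87.0, 77.0], (273, 167))]
side [(0.94, [486.0, -227.0, 106.0], (286, 217)), (0.92, [432.0, -397.0, 107.0], (318, 260)), (0.56, [341.0, 16.0, 97.0], (192, 197))]
```

```bash
python3 -m pendant '[0,0,0,-20,0,0,0, 0,0,0,0,0,32,0, 0,0,0,0,0,32,0, 0,0,0,0,0,32,0, 0,0,0,5,0,0,0, 0,0,0,8,0,0,0, 0,0,0,10,0,0,0, 0,0,0,10,0,0,0, 0,0,0,10,0,0,0, 0,0,0,10,0,0,0, 0,0,0,10,0,0,0, 0,0,0,10,0,0,0]'
python3 -m pendant '[0,0,0,8,0,0,0, 0,0,0,6,0,0,0, 0,0,0,0,0,0,0]'
python3 t.py 503,190,4
```

```text
time: 7.37
tool_pos: [504.7, 93.1, 53.0]
eef_rot: [2.252, 2.189, 0.002]
contact_force: [-0.0, -3.9, 2.1]
width: 42.7
time: 7.62
tool_pos: [504.8, 107.7, 52.2]
eef_rot: [-2.25, -2.191, -0.001]
contact_force: [0.2, -0.1, 0.4]
width: 42.6
t 7.6 tcp [504.8 107.7  52.2] yaw_y -1.52 tilt [-0.     0.001] F [ 0.2 -0.1  0.4] w 42.6
503,190,4 (array([509.3, 199.4]), np.float64(-0.5), np.float64(0.965))
t77
scene [(0.92, [489.0, -394.0, 140.0], (178, 243)), (0.73, [376.0, 23.0, 117.0], (232, 152)), (0.66, [535.0, -226.0, 135.0], (222, 216)), (0.66, [530.0, 212.0, 82.0], (294, 147)), (0.65, [637.0, -448.0, 152.0], (201, 280))]
side [(0.85, [580.0, -453.0, 105.0], (378, 248)), (0.84, [504.0, 196.0, 76.0], (206, 163)), (0.83, [487.0, -229.0, 104.0], (287, 217)), (0.8, [436.0, -400.0, 106.0], (321, 260)), (0.78, [341.0, 19.0, 97.0], (192, 197))]
```

```bash
python3 -m pendant '[0,0,0,-15,0,0,0, 0,0,0,0,0,-35,1, 0,0,0,0,0,-35,1, 0,0,0,0,0,-35,1, 0,0,0,35,-27,0,1, 0,0,0,35,-27,0,1, 0,0,0,36,-27,0,1, 0,0,-6.9,0,0,0,1, 0,0,-6.9,0,0,0,1, 0,0,-6.9,0,0,0,1, 0,0,-6.9,0,0,0,1, 0,0,-6.9,0,0,0,1]'
python3 -m pendant '[0,0,-6.9,0,0,0,1, 0,0,-6.9,0,0,0,1, 0,0,-6.9,0,0,0,1, 0,0,-6.9,0,0,0,1, 0,0,-6.9,0,0,0,1, 0,0,-6.9,0,0,0,1, 0,0,-6.9,0,0,0,1, 0,0,-6.9,0,0,0,1, 0,0,0,0,0,0,1]'
python3 - <<'E'
from h import *
to(425,196,45); a=save("side","x.png"); b=save("scene","y.png"); c=save("wrist","z.png")
cv2.imwrite("pics/v3.png",np.hstack([cv2.resize(b[80:240,200:370],None,fx=2.25,fy=2.25),cv2.resize(c,(410,360))])[:,:,::-1])
E
```

```text
time: 8.82
tool_pos: [431.3, 192.0, 157.3]
eef_rot: [-1.495, -2.763, 0.0]
contact_force: [0.0, -0.1, 0.2]
width: 85.8
time: 9.57
tool_pos: [431.6, 191.5, 157.3]
eef_rot: [-0.047, -3.141, -0.0]
contact_force: [-0.9, -0.2, -0.1]
width: 85.1
t 9.6 tcp [431.6 191.5 157.3] yaw_y 88.28 tilt [-0.  0.] F [-0.9 -0.2 -0.1] w 85.1
tool delta [  6.7   4.3 112.3]
```

View pics/v3.png

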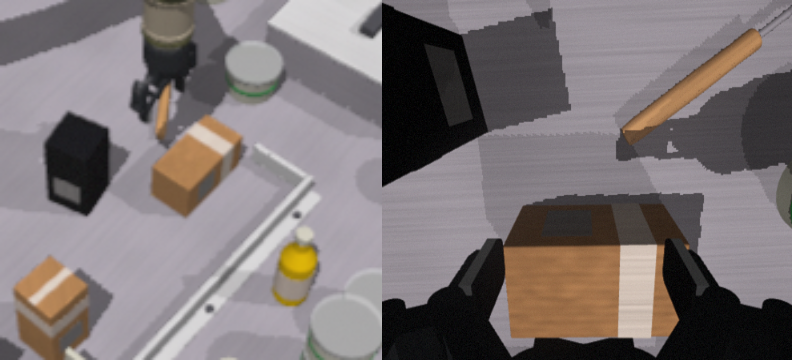

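```bash
python3 -m pendant '[0,0,0,6,4,37,1, 0,0,0,0,0,37,1, 0,0,0,0,0,37,1, 0,0,0,-14,0,0,1, 0,0,0,-10,0,0,1, 0,0,0,-11,0,0,1, 0,0,0,-11,0,0,1, 0,0,0,-11,0,0,1, 0,0,0,-11,0,0,1, 0,0,0,-11,0,0,1, 0,0,0,-11,0,0,1, 0,0,0,-11,0,0,1]'
python3 -m pendant '[0,0,0,-11,0,0,1, 0,0,0,-10,0,0,1, 0,0,0,-8,0,0,1, 0,0,0,-5,0,0,1, 0,0,0,0,0,0,1]'
python3 t.py 605,196,-2
```

```text
time: 10.72
tool_pos: [527.8, 192.8, 46.7]
eef_rot: [0.054, 3.14, 0.0]
contact_force: [-0.8, 0.1, -0.7]
width: 85.7
time: 11.13
tool_pos: [561.8, 191.7, 46.2]
eef_rot: [0.055, 3.14, 0.0]
contact_force: [-1.9, 0.8, 0.8]
width: 85.4
t 11.1 tcp [561.8 191.7  46.2] yaw_y 88.01 tilt [0.001 0.   ] F [-1.9  0.8  0.8] w 85.4
605,196,-2 (array([614. , 196.3]), np.float64(-4.0), np.float64(0.251))
t112
scene [(0.96, [633.0, -447.0, 155.0], (200, 279)), (0.91, [376.0, 19.0, 118.0], (231, 152)), (0.85, [492.0, -396.0, 142.0], (178, 244)), (0.7, [622.0, 174.0, 80.0], (308, 165)), (0.57, [534.0, -225.0, 130.0], (222, 217)), (0.21, [417.0, -557.0, 74.0], (130, 275))]
side [(0.97, [582.0, -452.0, 106.0], (378, 247)), (0.88, [437.0, -400.0, 104.0], (321, 260)), (0.7, [343.0, 19.0, 98.0], (192, 196)), (0.66, [595.0, 131.0, 46.0], (239, 171)), (0.58, [488.0, -229.0, 102.0], (287, 218)), (0.31, [447.0, 414.0, 60.0], (162, 149))]
```

Push on until it seats against the rail.

```bash
python3 -m pendant '[0,0,0,-3,0,0,1, 0,0,0,-2,0,0,1, 0,0,0,0,0,0,1]'; python3 -m pendant '[0,0,0,-2,0,0,1, 0,0,0,-1,0,0,1, 0,0,0,0,0,0,1]';  python3 -m pendant '[0,0,0,-2,0,0,1, 0,0,0,0,0,0,1]'
```

```text
time: 11.58
tool_pos: [565.6, 191.7, 46.3]
eef_rot: [-0.053, -3.141, -0.0]
contact_force: [-1.4, 0.6, 0.6]
width: 85.2
time: 11.83
tool_pos: [568.7, 191.5, 46.3]
eef_rot: [0.054, 3.141, 0.0]
contact_force: [-1.7, 0.9, -0.7]
width: 85.3
time: 12.0
tool_pos: [570.9, 191.4, 46.3]
eef_rot: [0.054, 3.141, 0.0]
contact_force: [-1.3, -0.2, 0.6]
width: 85.4
```

```bash
python3 -m pendant '[0,0,0,-2,0,0,1, 0,0,0,-2,0,0,1, 0,0,0,0,0,0,1]';  python3 -m pendant '[0,0,0,-2,0,0,1, 0,0,0,0,0,0,1]';python3 -m pendant '[0,0,0,-2,0,0,1, 0,0,0,0,0,0,1]'; python3 -m pendant '[0,0,0,0,0,0,1]'
```

```text
time: 12.25
tool_pos: [573.6, 191.4, 46.1]
eef_rot: [-0.054, -3.139, 0.001]
contact_force: [-5.7, 1.7, 1.3]
width: 85.1
time: 12.42
tool_pos: [573.7, 191.5, 45.9]
eef_rot: [-0.054, -3.136, 0.001]
contact_force: [-11.0, 1.8, 3.5]
width: 85.2
time: 12.58
tool_pos: [573.7, 191.5, 45.8]
eef_rot: [-0.053, -3.132, 0.002]
contact_force: [-17.1, 1.8, 8.2]
width: 85.1
time: 12.67
tool_pos: [573.6, 191.5, 45.8]
eef_rot: [-0.054, -3.133, 0.002]
contact_force: [-17.1, 2.2, 8.8]
width: 85.2
```

```bash
python3 -m pendant '[0,0,0,16,0,0,1, 0,0,0,0,0,-37,0.5, 0,0,0,0,0,-37,0, 0,0,0,0,0,-37,-0.3, 0,0,0,-18,-34,0,-0.3, 0,0,0,-18,-34,0,-0.3, 0,0,0,-19,-34,0,-0.3, 0,0,6.9,0,0,0,-0.3, 0,0,6.9,0,0,0,-0.3, 0,0,6.9,0,0,0,-0.3, 0,0,6.9,0,0,0,-0.3, 0,0,6.9,0,0,0,-0.3]'
python3 -m pendant '[0,0,6.9,0,0,0,-0.3, 0,0,6.9,0,0,0,-0.3, 0,0,6.9,0,0,0,-0.3, 0,0,6.9,0,0,0,-0.3, 0,0,6.9,0,0,0,-0.3, 0,0,6.9,0,0,0,-0.3, 0,0,6.9,0,0,0,-0.3, 0,0,6.9,0,0,0,-0.3, 0,0,0,0,0,0,-0.3]'
python3 - <<'E'
from h import *
to(616,92,53)
print(find("wrist","carton1"))
E
```

```text
time: 13.67
tool_pos: [615.0, 87.4, 157.6]
eef_rot: [0.992, 2.979, 0.001]
contact_force: [-0.0, 1.0, -0.2]
width: 29.7
time: 14.42
tool_pos: [614.8, 88.1, 157.4]
eef_rot: [2.258, 2.183, 0.001]
contact_force: [0.3, -0.6, -0.3]
width: 30.0
t 14.4 tcp [614.8  88.1 157.4] yaw_y -1.93 tilt [ 0.001 -0.   ] F [ 0.3 -0.6 -0.3] w 30.0
tool delta [  4.    0.9 104.4]
[(0.96, [613.0, 37.0, 79.0], (252, 281)), (0.67, [516.0, 161.0, 96.0], (61, 100))]
```

```bash
python3 -m pendant '[0,0,0,0,1,35,-0.3, 0,0,0,0,0,35,-0.3, 0,0,0,0,0,35,-0.3, 0,0,0,8,0,0,-0.3, 0,0,0,8,0,0,-0.3, 0,0,0,7,0,0,-0.3, 0,0,0,7,0,0,-0.3, 0,0,0,5,0,0,-0.3, 0,0,0,4,0,0,-0.3, 0,0,0,0,0,0,-0.3]'
python3 -m pendant '[0,0,0,2,0,0,-0.3,0,0,0,2,0,0,-0.3, 0,0,0,0,0,0,-0.3]';python3 -m pendant '[0,0,0,2,0,0,-0.3,0,0,0,2,0,0,-0.3, 0,0,0,0,0,0,-0.3]'
```

```text
time: 15.3
tool_pos: [616.5, 127.0, 53.7]
eef_rot: [2.252, 2.189, 0.001]
contact_force: [0.4, -2.2, 1.6]
width: 30.1
time: 15.55
tool_pos: [616.1, 127.4, 53.5]
eef_rot: [2.254, 2.184, -0.003]
contact_force: [-1.7, -12.8, 4.4]
width: 30.0
time: 15.8
tool_pos: [615.4, 127.6, 53.5]
eef_rot: [2.256, 2.18, -0.009]
contact_force: [-5.7, -22.3, 8.2]
width: 29.7
```

```bash
python3 -m pendant '[0,0,0,-16,0,0,-0.3, 0,0,0,0,0,-40,0, 0,0,0,0,0,-40,0, 0,0,0,0,0,-40,0, 0,0,0,0,0,-40,0, 0,0,0,0,0,-40,0, 0,0,0,-38,-9,0,0, 0,0,0,-38,-9,0,0, 0,0,0,-38,-9,0,0]'
python3 -m pendant '[0,0,0,-38,-9,0,0, 0,0,0,-38,-9,0,0, 0,0,0,-38,-9,0,0, 0,0,0,-38,-9,0,0, 0,0,0,-38,-9,0,0, 0,0,0,-38,-9,0,0, 0,0,0,-36,-9,0,0, 0,0,0,0,0,0,0]'
python3 - <<'E'
from h import *
to(512,-262,150); c=save("wrist","wB.png"); print(find("wrist","carton1"),find("wrist","stop"))
for n in("side","scene"): vision.camera(n); print(find(n,"carton1"))
E
```

```text
time: 16.55
tool_pos: [585.6, 6.0, 254.1]
eef_rot: [2.248, 2.192, 0.005]
contact_force: [0.7, -1.0, 0.0]
width: 42.4
time: 17.22
tool_pos: [512.2, -264.0, 254.0]
eef_rot: [2.26, 2.176, -0.002]
contact_force: [0.2, -0.4, -0.1]
width: 42.8
t 17.2 tcp [ 512.2 -264.   254. ] yaw_y -2.15 tilt [ 0.002 -0.004] F [ 0.2 -0.4 -0.1] w 42.8
tool delta [  2.5  -0.5 104. ]
[(0.91, [518.0, -192.0, 154.0], (256, 99)), (0.8, [489.0, -345.0, 146.0], (225, 300)), (0.74, [620.0, -405.0, 55.0], (354, 294))] [(0.65, [634.0, -236.0, 57.0], (378, 143))]
[(0.91, [489.0, -227.0, 102.0], (287, 218)), (0.91, [342.0, 18.0, 98.0], (192, 196)), (0.6, [581.0, -453.0, 104.0], (378, 248)), (0.57, [598.0, 183.0, 59.0], (231, 161)), (0.56, [434.0, -398.0, 107.0], (319, 260))]
[(0.88, [538.0, -226.0, 121.0], (223, 219)), (0.84, [637.0, -447.0, 152.0], (201, 280)), (0.8, [381.0, 26.0, 114.0], (234, 152)), (0.76, [627.0, 195.0, 81.0], (313, 162)), (0.71, [491.0, -397.0, 141.0], (178, 244))]
```

View pics/wB.png

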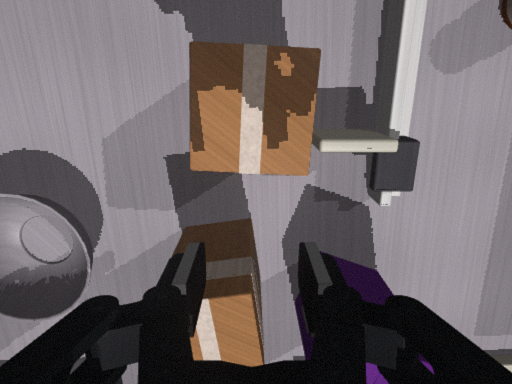

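```bash
python3 -m pendant '[0,0,0,0,4,35,0, 0,0,0,0,0,35,0, 0,0,0,0,0,34,0, 0,0,0,10,0,0,0, 0,0,0,7,0,0,0, 0,0,0,6,0,0,0, 0,0,0,6,0,0,0, 0,0,0,6,0,0,0, 0,0,0,6,0,0,0, 0,0,0,6,0,0,0, 0,0,0,6,0,0,0, 0,0,0,6,0,0,0]'
python3 -m pendant '[0,0,0,6,0,0,0, 0,0,0,6,0,0,0, 0,0,0,6,0,0,0, 0,0,0,6,0,0,0, 0,0,0,6,0,0,0, 0,0,0,6,0,0,0, 0,0,0,6,0,0,0, 0,0,0,0,0,0,0, 0,0,0,0,0,0,0, 0,0,0,0,0,0,0, 0,0,0,0,0,0,0]'
python3 t.py 516,-75,-4
```

```text
time: 18.57
tool_pos: [520.8, -196.7, 148.5]
eef_rot: [-2.253, -2.19, -0.001]
contact_force: [1.1, -0.3, 1.0]
width: 42.5
time: 19.48
tool_pos: [521.9, -156.0, 148.4]
eef_rot: [2.254, 2.188, -0.0]
contact_force: [0.1, 0.4, 0.6]
width: 42.5
t 19.5 tcp [ 521.9 -156.   148.4] yaw_y -1.68 tilt [ 0. -0.] F [0.1 0.4 0.6] w 42.5
516,-75,-4 (array([523.2, -82.4]), np.float64(-2.9), np.float64(0.305))
t195
scene [(0.9, [489.0, -394.0, 141.0], (178, 243)), (0.9, [634.0, -449.0, 153.0], (200, 279)), (0.79, [545.0, -102.0, 82.0], (247, 202)), (0.66, [630.0, 191.0, 80.0], (313, 163))]
side [(0.92, [582.0, -454.0, 106.0], (379, 247)), (0.67, [497.0, -110.0, 66.0], (261, 208)), (0.63, [598.0, 183.0, 59.0], (231, 161)), (0.59, [345.0, 18.0, 96.0], (193, 196))]
```

```bash
python3 -m pendant '[0,0,0,0,-37,-5,1, 0,0,0,34,-37,-5,1, 0,0,0,35,0,0,1, 0,0,-6.9,0,0,0,1, 0,0,-6.9,0,0,0,1, 0,0,-6.9,0,0,0,1, 0,0,-6.9,0,0,0,1, 0,0,-6.9,0,0,0,1, 0,0,-6.9,0,0,0,1, 0,0,-6.9,0,0,0,1, 0,0,-6.9,0,0,0,1, 0,0,-6.9,0,0,0,1]'
python3 -m pendant '[0,0,-6.9,0,0,0,1, 0,0,-6.9,0,0,0,1, 0,0,-6.9,0,0,0,1, 0,0,-6.9,0,0,0,1, 0,0,0,0,0,0,1]'
python3 - <<'E'
from h import *
to(452,-85,45); c=save("wrist","wB2.png"); print(find("wrist","carton1"))
E
```

```text
time: 20.68
tool_pos: [456.3, -90.8, 157.5]
eef_rot: [0.793, 3.04, -0.0]
contact_force: [-0.4, -0.3, 0.2]
width: 85.5
time: 21.1
tool_pos: [456.2, -91.0, 157.5]
eef_rot: [0.046, 3.141, 0.0]
contact_force: [0.5, 0.6, -0.7]
width: 85.5
t 21.1 tcp [456.2 -91.  157.5] yaw_y 88.31 tilt [0. 0.] F [ 0.5  0.6 -0.7] w 85.5
tool delta [  4.4   5.8 112.5]
[(0.79, [371.0, 15.0, 102.0], (459, 61)), (0.72, [504.0, -84.0, 82.0], (265, 282)), (0.55, [585.0, 138.0, 9.0], (501, 307))]
```

View pics/wB2.png

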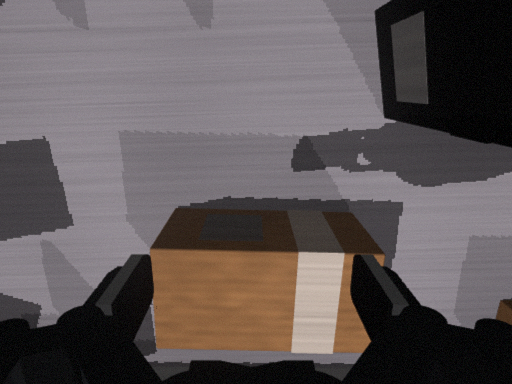

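```bash
python3 -m pendant '[0,0,0,4,8,37,1, 0,0,0,0,0,37,1, 0,0,0,0,0,37,1, 0,0,0,-8,0,0,1, 0,0,0,-9,0,0,1, 0,0,0,-11,0,0,1, 0,0,0,-11,0,0,1, 0,0,0,-11,0,0,1, 0,0,0,-11,0,0,1, 0,0,0,-11,0,0,1, 0,0,0,-11,0,0,1, 0,0,0,-11,0,0,1]'
python3 -m pendant '[0,0,0,-7,0,0,1, 0,0,0,-5,0,0,1, 0,0,0,-3,0,0,1, 0,0,0,-2,0,0,1, 0,0,0,0,0,0,1]'
python3 -m pendant '[0,0,0,-2,0,0,1, 0,0,0,-2,0,0,1, 0,0,0,-2,0,0,1, 0,0,0,0,0,0,1]'
```

```text
time: 22.2
tool_pos: [547.8, -85.8, 47.0]
eef_rot: [0.054, 3.14, -0.0]
contact_force: [-2.2, 0.3, 0.3]
width: 85.4
time: 22.62
tool_pos: [562.2, -86.1, 46.2]
eef_rot: [-0.054, -3.139, -0.0]
contact_force: [-4.6, 0.2, 0.8]
width: 85.6
time: 22.95
tool_pos: [562.4, -85.9, 45.5]
eef_rot: [-0.056, -3.128, -0.001]
contact_force: [-19.5, 4.3, 7.9]
width: 84.9
```

```bash
python3 -m pendant '[0,0,0,18,0,0,1, 0,0,0,0,0,-37,0.5, 0,0,0,0,0,-37,0, 0,0,0,0,0,-37,-0.3, 0,0,0,-18,-34,0,-0.3, 0,0,0,-18,-34,0,-0.3, 0,0,0,-19,-34,0,-0.3, 0,0,6.9,0,0,0,-0.3, 0,0,6.9,0,0,0,-0.3, 0,0,6.9,0,0,0,-0.3, 0,0,6.9,0,0,0,-0.3, 0,0,6.9,0,0,0,-0.3]'
python3 -m pendant '[0,0,6.9,0,0,0,-0.3, 0,0,6.9,0,0,0,-0.3, 0,0,6.9,0,0,0,-0.3, 0,0,6.9,0,0,0,-0.3, 0,0,6.9,0,0,0,-0.3, 0,0,6.9,0,0,0,-0.3, 0,0,6.9,0,0,0,-0.3, 0,0,6.9,0,0,0,-0.3, 0,0,0,0,0,0,-0.3]'
python3 t.py 606,-80,-2 618,215,-2
python3 -c "
from h import *
to(606,-186,53); c=save('wrist','wB3.png')"
```

```text
time: 23.95
tool_pos: [603.4, -189.9, 157.6]
eef_rot: [0.991, 2.98, 0.0]
contact_force: [-0.2, 0.3, 0.2]
width: 29.9
time: 24.7
tool_pos: [603.5, -189.3, 157.4]
eef_rot: [2.258, 2.183, 0.0]
contact_force: [0.8, 0.5, -0.8]
width: 29.8
t 24.7 tcp [ 603.5 -189.3  157.4] yaw_y -1.91 tilt [ 0.001 -0.001] F [ 0.8  0.5 -0.8] w 29.8
606,-80,-2 (array([612.8, -86.5]), np.float64(-2.4), np.float64(0.313))
618,215,-2 (array([622.6, 218.2]), np.float64(-2.8), np.float64(0.142))
t248
scene [(0.82, [627.0, 194.0, 82.0], (313, 162)), (0.82, [493.0, -394.0, 143.0], (179, 243)), (0.78, [635.0, -446.0, 152.0], (201, 279)), (0.73, [626.0, -89.0, 82.0], (267, 212)), (0.48, [337.0, 4.0, 84.0], (221, 155)), (0.46, [463.0, 420.0, 73.0], (310, 109))]
side [(0.94, [432.0, -398.0, 105.0], (318, 261)), (0.94, [583.0, -456.0, 108.0], (379, 247)), (0.83, [599.0, 184.0, 60.0], (231, 161)), (0.81, [585.0, -112.0, 67.0], (284, 198)), (0.8, [344.0, 20.0, 98.0], (192, 196))]
t 24.9 tcp [ 603.1 -189.6  157.5] yaw_y -1.44 tilt [ 0. -0.] F [-0.3 -0.2  1. ] w 30.0
tool delta [  3.7   2.8 104.5]
```

View pics/wB3.png

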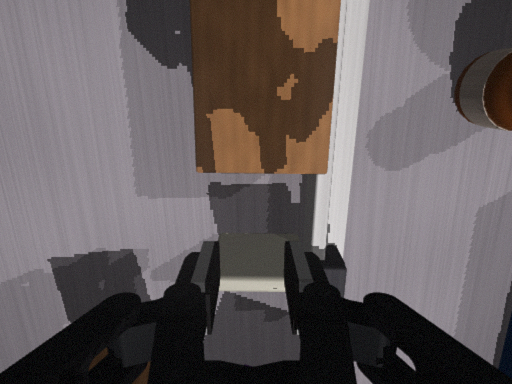

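```bash
python3 -m pendant '[0,0,0,3,3,35,-0.3, 0,0,0,0,0,35,-0.3, 0,0,0,0,0,35,-0.3, 0,0,0,10,0,0,-0.3, 0,0,0,11,0,0,-0.3, 0,0,0,12,0,0,-0.3, 0,0,0,12,0,0,-0.3, 0,0,0,12,0,0,-0.3, 0,0,0,12,0,0,-0.3, 0,0,0,12,0,0,-0.3, 0,0,0,12,0,0,-0.3, 0,0,0,12,0,0,-0.3]'
python3 -m pendant '[0,0,0,12,0,0,-0.3, 0,0,0,12,0,0,-0.3, 0,0,0,12,0,0,-0.3, 0,0,0,8,0,0,-0.3, 0,0,0,4,0,0,-0.3, 0,0,0,2,0,0,-0.3, 0,0,0,0,0,0,-0.3]'
python3 -m pendant '[0,0,0,2,0,0,-0.3,0,0,0,2,0,0,-0.3, 0,0,0,0,0,0,-0.3]'
```

```text
time: 25.95
tool_pos: [609.4, -80.5, 53.0]
eef_rot: [2.252, 2.189, 0.001]
contact_force: [0.3, -3.9, 0.9]
width: 29.8
time: 26.53
tool_pos: [610.3, -31.0, 52.2]
eef_rot: [-2.252, -2.19, 0.0]
contact_force: [0.0, -0.4, 0.3]
width: 29.8
time: 26.78
tool_pos: [610.5, -27.9, 52.3]
eef_rot: [-2.254, -2.189, 0.0]
contact_force: [-0.6, -1.4, -0.1]
width: 29.7
```

```bash
python3 -m pendant '[0,0,0,2,0,0,-0.3,0,0,0,2,0,0,-0.3, 0,0,0,0,0,0,-0.3]';python3 -m pendant '[0,0,0,2,0,0,-0.3,0,0,0,1,0,0,-0.3, 0,0,0,0,0,0,-0.3]'; python3 t.py 618,215,-2 612,60,-2
```

```text
time: 27.03
tool_pos: [610.2, -27.6, 52.5]
eef_rot: [2.255, 2.183, -0.004]
contact_force: [-1.5, -11.4, -1.8]
width: 29.8
time: 27.28
tool_pos: [610.1, -27.5, 52.6]
eef_rot: [2.256, 2.179, -0.007]
contact_force: [-3.8, -19.4, -0.8]
width: 29.8
t 27.3 tcp [610.1 -27.5  52.6] yaw_y -2.0 tilt [ 0.    -0.007] F [ -3.8 -19.4  -0.8] w 29.8
618,215,-2 (array([621.8, 204.7]), np.float64(-1.0), np.float64(0.294))
612,60,-2 (array([616.8, 113.6]), np.float64(-1.6), np.float64(0.545))
t273
scene [(0.82, [489.0, -396.0, 143.0], (177, 243)), (0.75, [635.0, 74.0, 83.0], (296, 183)), (0.73, [377.0, 23.0, 119.0], (232, 151)), (0.56, [634.0, -448.0, 152.0], (200, 279))]
side [(0.95, [345.0, 20.0, 99.0], (192, 195)), (0.8, [579.0, 68.0, 54.0], (246, 178)), (0.8, [436.0, -399.0, 108.0], (320, 259)), (0.72, [588.0, 219.0, 75.0], (223, 154)), (0.6, [581.0, -452.0, 105.0], (377, 247)), (0.43, [394.0, -561.0, 73.0], (362, 324))]
```

```bash
ls -t pics | head -1
```

```text
t273.png
```

```bash
python3 -m pendant '[0,0,0,-16,0,0,-0.3, 0,0,0,0,0,-40,0, 0,0,0,0,0,-40,0, 0,0,0,0,0,-40,0, 0,0,0,0,0,-40,0, 0,0,0,0,0,-40,0, 0,0,0,-37,-11,0,0, 0,0,0,-37,-11,0,0, 0,0,0,-37,-11,0,0, 0,0,0,-37,-11,0,0, 0,0,0,-37,-11,0,0]'
python3 -m pendant '[0,0,0,-37,-11,0,0, 0,0,0,-37,-11,0,0, 0,0,0,-37,-11,0,0, 0,0,0,-37,-11,0,0, 0,0,0,-37,-11,0,0, 0,0,0,-37,-11,0,0, 0,0,0,0,0,0,0]'
python3 - <<'E'
from h import *
to(473,-447,150); c=save("wrist","wC.png"); print(find("wrist","carton1"))
E
```

```text
time: 28.4
tool_pos: [549.3, -221.3, 252.7]
eef_rot: [2.253, 2.19, 0.001]
contact_force: [0.1, 0.1, -0.0]
width: 43.0
time: 28.98
tool_pos: [472.8, -448.3, 253.2]
eef_rot: [2.261, 2.177, -0.007]
contact_force: [-0.6, -1.7, -0.0]
width: 42.8
t 29.0 tcp [ 472.8 -448.3  253.2] yaw_y -2.19 tilt [-0.001 -0.005] F [-0.6 -1.7 -0. ] w 42.8
tool delta [  1.9   0.2 103.2]
[(0.91, [473.0, -377.0, 154.0], (247, 100)), (0.91, [592.0, -425.0, 156.0], (429, 168))]
```

View pics/wC.png

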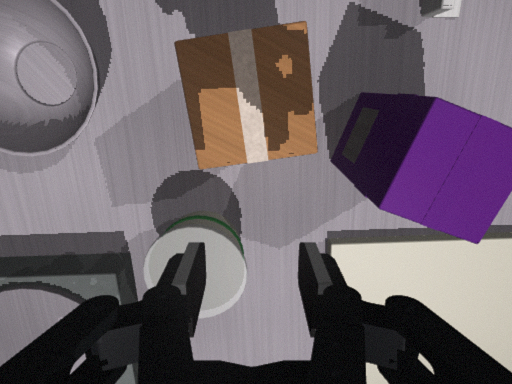

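```bash
python3 -m pendant '[0,0,-4.2,0,7,35,0, 0,0,-4.2,0,0,35,0, 0,0,0,0,0,33,0, 0,0,0,12,0,0,0, 0,0,0,8,0,0,0, 0,0,0,6,0,0,0, 0,0,0,6,0,0,0, 0,0,0,6,0,0,0, 0,0,0,6,0,0,0, 0,0,0,6,0,0,0, 0,0,0,6,0,0,0, 0,0,0,6,0,0,0]'
python3 -m pendant '[0,0,0,6,0,0,0, 0,0,0,6,0,0,0, 0,0,0,6,0,0,0, 0,0,0,6,0,0,0, 0,0,0,6,0,0,0, 0,0,0,6,0,0,0, 0,0,0,6,0,0,0, 0,0,0,0,0,0,0, 0,0,0,0,0,0,0, 0,0,0,0,0,0,0, 0,0,0,0,0,0,0]'
python3 t.py 466,-262,8
```

```text
time: 30.08
tool_pos: [477.4, -377.9, 149.7]
eef_rot: [2.087, 2.349, 0.001]
contact_force: [-0.5, 0.5, -0.5]
width: 42.6
time: 31.0
tool_pos: [472.5, -337.5, 149.5]
eef_rot: [2.087, 2.348, -0.0]
contact_force: [-0.7, 0.0, 0.6]
width: 42.6
t 31.0 tcp [ 472.5 -337.5  149.5] yaw_y 6.73 tilt [ 0. -0.] F [-0.7  0.   0.6] w 42.6
466,-262,8 (array([ 458.7, -256.9]), np.float64(7.6), np.float64(0.079))
t311
scene [(0.97, [377.0, 21.0, 116.0], (232, 152)), (0.76, [621.0, 41.0, 81.0], (288, 187)), (0.75, [480.0, -258.0, 79.0], (205, 223)), (0.7, [633.0, -450.0, 156.0], (200, 279)), (0.67, [633.0, 214.0, 82.0], (317, 159))]
side [(0.89, [428.0, -274.0, 68.0], (281, 245)), (0.79, [586.0, 216.0, 75.0], (223, 155)), (0.76, [589.0, 37.0, 63.0], (255, 178)), (0.61, [582.0, -450.0, 107.0], (377, 246))]
```

```bash
cp pics/$(ls -t pics|head -1) pics/tC.png
```

```text
(no output)
```

View pics/tC.png

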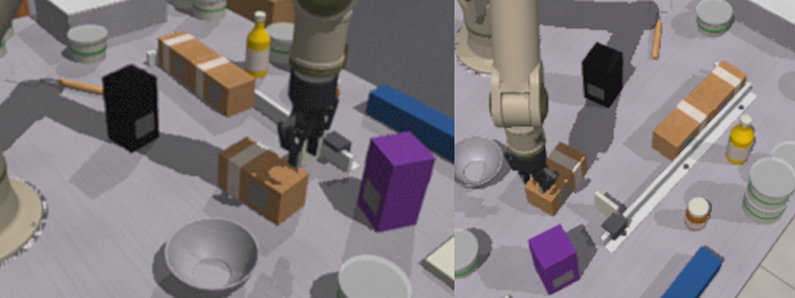

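```bash
python3 -m pendant '[0,0,0,-22,-2,0,0, 0,0,0,0,0,33,0, 0,0,0,0,0,32,0, 0,0,0,0,0,32,0, 0,0,0,8,0,0,0, 0,0,0,8,1,0,0, 0,0,0,10,1.2,0,0, 0,0,0,11.7,1.4,0,0, 0,0,0,11.7,1.4,0,0, 0,0,0,11.7,1.4,0,0, 0,0,0,11.7,1.4,0,0, 0,0,0,11.7,1.4,0,0]'
python3 -m pendant '[0,0,0,11.7,1.4,0,0, 0,0,0,11.7,1.4,0,0, 0,0,0,11.7,1.4,0,0, 0,0,0,11.7,1.4,0,0, 0,0,0,11.7,1.4,0,0, 0,0,0,8,1,0,0, 0,0,0,4,0.5,0,0, 0,0,0,0,0,0,0]'
python3 t.py 459,-118,7
```

```text
time: 32.2
tool_pos: [472.8, -273.0, 53.3]
eef_rot: [2.085, 2.348, 0.001]
contact_force: [-0.0, -4.0, 0.7]
width: 42.7
time: 32.87
tool_pos: [472.2, -201.3, 52.2]
eef_rot: [-2.083, -2.349, -0.001]
contact_force: [-1.3, 0.4, -0.7]
width: 42.9
t 32.9 tcp [ 472.2 -201.3   52.2] yaw_y 6.85 tilt [-0.001  0.002] F [-1.3  0.4 -0.7] w 42.9
459,-118,7 (array([ 459.9, -106.9]), np.float64(7.0), np.float64(0.644))
t329
scene [(0.92, [384.0, 32.0, 128.0], (235, 149)), (0.82, [635.0, -446.0, 150.0], (201, 279)), (0.81, [621.0, 38.0, 83.0], (287, 188)), (0.76, [482.0, -94.0, 77.0], (235, 193)), (0.61, [631.0, 216.0, 81.0], (317, 159))]
side [(0.94, [574.0, 69.0, 66.0], (245, 175)), (0.91, [418.0, -114.0, 59.0], (240, 219)), (0.72, [343.0, 21.0, 97.0], (192, 196)), (0.66, [587.0, 218.0, 76.0], (223, 154)), (0.6, [582.0, -456.0, 105.0], (379, 248))]
```

```bash
python3 -m pendant '[0,0,0,-16,0,0,0.5, 0,0,0,0,0,-35,1, 0,0,0,0,0,-35,1, 0,0,0,0,0,-35,1, 0,0,-6.8,35,-24,0,1, 0,0,-6.8,35,-21,0,1, 0,0,-6.8,20,-15,0,1, 0,0,-6.8,0,0,0,1, 0,0,-6.8,0,0,0,1, 0,0,-6.8,0,0,0,1, 0,0,-6.8,0,0,0,1, 0,0,-6.8,0,0,0,1]'
python3 -m pendant '[0,0,-6.8,0,0,0,1, 0,0,-6.8,0,0,0,1, 0,0,-6.8,0,0,0,1, 0,0,-6.8,0,0,0,1, 0,0,0,0,0,0,1]'
python3 - <<'E'
from h import *
to(402,-113,45); a=save("scene","sX.png"); c=save("wrist","wX.png"); s=save("side","siX.png"); print(find("wrist","carton1"),robot.observe()["qpos"])
cv2.imwrite("pics/vX.png",np.hstack([cv2.resize(a[120:280,210:370],None,fx=2.25,fy=2.25,interpolation=2),cv2.resize(c,(410,360))])[:,:,::-1])
E
```

```text
time: 34.07
tool_pos: [397.4, -146.1, 157.6]
eef_rot: [0.776, 3.044, -0.001]
contact_force: [-0.7, 0.2, 0.2]
width: 85.3
time: 34.48
tool_pos: [397.3, -146.2, 157.5]
eef_rot: [0.04, 3.141, -0.0]
contact_force: [1.0, 0.2, -0.5]
width: 85.3
t 34.5 tcp [ 397.3 -146.2  157.5] yaw_y 88.56 tilt [ 0. -0.] F [ 1.   0.2 -0.5] w 85.3
tool delta [ -3.9  33.3 112.5]
[(0.76, [431.0, -124.0, 81.0], (286, 261)), (0.7, [359.0, 12.0, 53.0], (484, 139))] [ 0.20437835  0.41023392  0.01663836  2.35897642 -0.01774675  0.37248058
  1.77384858]
```

View pics/vX.png

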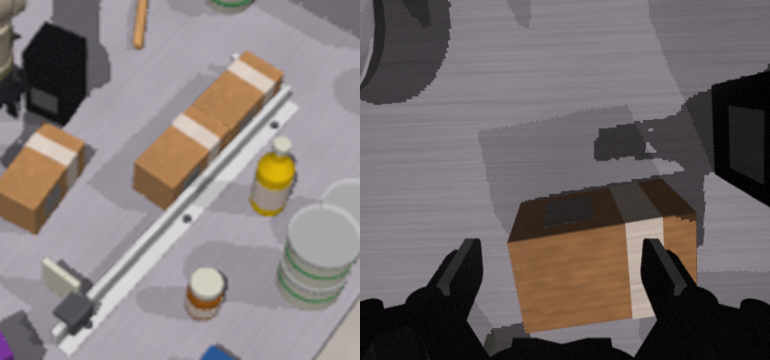

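```bash
python3 -m pendant '[0,0,0,-20,0,-40,1, 0,0,0,-35,0,-10,1, 0,0,0,-20,35,0,1, 0,0,0,-20,39,0,1, 0,0,0,-20,39,0,1, 0,0,0,-10,39,0,1, 0,0,0,0,39,0,1, 0,0,0,0,0,0,1]'
python3 - <<'E'
from h import *
to(520,45,45); c=save("wrist","wY.png"); cv2.imwrite("pics/vY.png",c[:,:,::-1])
E
```

```text
time: 35.35
tool_pos: [525.0, 47.5, 204.4]
eef_rot: [0.033, 3.141, 0.006]
contact_force: [0.3, -0.3, -0.4]
width: 85.8
t 35.4 tcp [525.   47.5 204.4] yaw_y 88.8 tilt [0.    0.004] F [ 0.3 -0.3 -0.4] w 85.8
tool delta [  5.   -3.2 159.4]
```

View pics/vY.png

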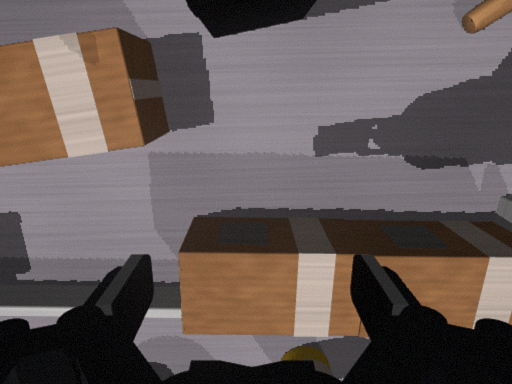

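```bash
python3 - <<'E'
from h import *
im=cv2.cvtColor(cv2.imread("pics/vY.png"),cv2.COLOR_BGR2HSV)
for q in((182,253),(355,254),(505,257),(182,333),(345,333),(361,334)): print(q,ground("wrist",*q,80))
for q in((195,216),(330,217),(480,221)): print(q,ground("wrist",*q,0))
print(ground("wrist",40,308,40),ground("wrist",160,308,40))
for q in((120,31),(145,145),(0,163),(0,45)): print("C",ground("wrist",*q,80))
E
```

```text
(182, 253) [573.9 -14.   80. ]
(355, 254) [578.3 126.1  80. ]
(505, 257) [584.1 248.4  80. ]
(182, 333) [651.4 -20.5  80. ]
(345, 333) [655.1 122.4  80. ]
(361, 334) [656.5 136.5  80. ]
(195, 216) [572.6 -15.9   0. ]
(330, 217) [577.2 123.5   0. ]
(480, 221) [585.6 279.6   0. ]
[ 650.8 -169.    40. ] [653.9 -50.3  40. ]
C [409.3 -41.4  80. ]
C [485.7 -33.6  80. ]
C [ 496.5 -142.9   80. ]
C [ 416.  -123.3   80. ]
```

```bash
python3 -m pendant '[0,0,0,0,-40,0,1, 0,0,0,0,-40,0,1, 0,0,0,10,-40,10,1, 0,0,0,30,-40,10,1, 0,0,0,35,0,10,1, 0,0,0,35,0,10,1, 0,0,0,24,0,5,1, 0,0,0,0,0,0,1]'
python3 -m pendant '[0,0,0,0,0,0,1]'
python3 - <<'E'
from h import *
to(394,-113,46); s=robot.observe(); print(np.round(s["qpos"],2)); vision.camera("wrist"); print(find("wrist","carton1"))
im=vision.camera("wrist"); m=comps(im); 
for u in range(120,400,30):
    c=np.where(m[150:330,u])[0]
    if len(c): print(u,150+c.min(),ground("wrist",u,150+c.min(),0)[:2])
E
```

```text
time: 36.07
tool_pos: [384.4, -110.7, 160.8]
eef_rot: [-0.054, -3.134, -0.0]
contact_force: [-1.1, 0.3, -0.1]
width: 85.4
time: 36.15
tool_pos: [390.0, -110.6, 161.7]
eef_rot: [-0.051, -3.14, 0.0]
contact_force: [0.5, -0.7, 0.6]
width: 85.8
t 36.1 tcp [ 390.  -110.6  161.7] yaw_y 88.14 tilt [-0.001 -0.   ] F [ 0.5 -0.7  0.6] w 85.8
tool delta [ -4.2  -2.2 115.7]
[ 0.12  0.39  0.01  2.39 -0.01  0.36  1.69]
[(0.92, [440.0, -111.0, 83.0], (253, 280)), (0.87, [357.0, 10.0, 95.0], (460, 157))]
120 295 [ 504.9 -241.6]
150 238 [ 445.4 -205.2]
180 218 [ 426.7 -175.9]
210 213 [ 422.7 -148.5]
240 209 [ 419.7 -121.5]
270 215 [426.3 -94.7]
330 196 [410.  -41.5]
360 231 [444.4 -12.9]
390 302 [520.9  21.3]
```

```bash
python3 -m pendant '[0,0,0,0,0,38,1, 0,0,0,0,0,39,1, 0,0,0,0,0,39,1, 0,0,0,-8,0,0,1, 0,0,0,-10,0,0,1, 0,0,0,-10,0,0,1, 0,0,0,-10,0,0,1, 0,0,0,-11,0,0,1, 0,0,0,-11,0,0,1, 0,0,0,-11,0,0,1, 0,0,0,-11,0,0,1, 0,0,0,-11,0,0,1]'
python3 -m pendant '[0,0,0,-11,0,0,1, 0,0,0,-11,0,0,1, 0,0,0,-11,0,0,1, 0,0,0,-11,0,0,1, 0,0,0,-11,0,0,1, 0,0,0,-8,0,0,1, 0,0,0,-6,0,0,1, 0,0,0,0,0,0,1]'
```

```text
time: 37.3
tool_pos: [482.4, -114.9, 78.5]
eef_rot: [-0.045, -3.13, 0.013]
contact_force: [-6.0, -0.6, 4.2]
width: 85.4
time: 37.97
tool_pos: [552.8, -116.8, 77.5]
eef_rot: [-0.045, -3.133, 0.013]
contact_force: [-0.3, -0.9, 0.3]
width: 85.2
```

```bash
python3 -m pendant '[0,0,0,16,0,0,1, 0,0,0,0,0,16,1, 0,0,0,0,0,16,1, 0,0,0,-8,0,0,1, 0,0,0,-6,0,0,1, 0,0,0,0,0,0,1]'
python3 t.py 605,-113,-2
```

```text
time: 38.47
tool_pos: [551.2, -116.9, 45.8]
eef_rot: [-0.045, -3.134, 0.013]
contact_force: [0.5, 0.4, 1.0]
width: 85.2
t 38.5 tcp [ 551.2 -116.9   45.8] yaw_y 88.37 tilt [-0.007 -0.008] F [0.5 0.4 1. ] w 85.2
605,-113,-2 (array([ 603.2, -115.7]), np.float64(-3.9), np.float64(0.539))
t385
scene [(0.85, [631.0, 217.0, 78.0], (317, 159)), (0.66, [634.0, -447.0, 150.0], (201, 279)), (0.63, [627.0, 46.0, 79.0], (290, 188)), (0.62, [341.0, 4.0, 82.0], (222, 156)), (0.59, [612.0, -133.0, 80.0], (256, 218))]
side [(0.93, [577.0, 74.0, 66.0], (245, 174)), (0.92, [586.0, 219.0, 76.0], (222, 154)), (0.84, [344.0, 17.0, 99.0], (193, 196)), (0.69, [566.0, -172.0, 46.0], (292, 215)), (0.69, [582.0, -454.0, 106.0], (379, 247))]
```

```bash
python3 -m pendant '[0,0,0,-3,0,0,1, 0,0,0,-3,0,0,1, 0,0,0,-3,0,0,1, 0,0,0,0,0,0,1]'; python3 -m pendant '[0,0,0,-2,0,0,1, 0,0,0,-2,0,0,1, 0,0,0,0,0,0,1]'; python3 -m pendant '[0,0,0,-2,0,0,1, 0,0,0,-2,0,0,1, 0,0,0,0,0,0,1]'
```

```text
time: 39.0
tool_pos: [557.5, -117.3, 45.1]
eef_rot: [-0.045, -3.13, 0.013]
contact_force: [-1.7, -0.1, 0.4]
width: 85.5
time: 39.25
tool_pos: [559.9, -117.3, 44.8]
eef_rot: [-0.046, -3.127, 0.012]
contact_force: [-7.1, 0.7, 3.5]
width: 85.0
time: 39.5
tool_pos: [559.7, -117.2, 44.5]
eef_rot: [-0.047, -3.12, 0.012]
contact_force: [-18.7, 2.0, 11.6]
width: 85.4
```

```bash
python3 -m pendant '[0,0,0,18,0,0,1, 0,0,0,0,0,-37,0.5, 0,0,0,0,0,-37,0, 0,0,0,0,0,-37,-0.3, 0,0,0,-20,-30,0,-0.3, 0,0,0,-20,-30,0,-0.3, 0,0,0,-20,-30,0,-0.3, 0,0,6.9,0,0,0,-0.3, 0,0,6.9,0,0,0,-0.3, 0,0,6.9,0,0,0,-0.3, 0,0,6.9,0,0,0,-0.3, 0,0,6.9,0,0,0,-0.3]'
python3 -m pendant '[0,0,6.9,0,0,0,-0.3, 0,0,6.9,0,0,0,-0.3, 0,0,6.9,0,0,0,-0.3, 0,0,6.9,0,0,0,-0.3, 0,0,6.9,0,0,0,-0.3, 0,0,6.9,0,0,0,-0.3, 0,0,6.9,0,0,0,-0.3, 0,0,6.9,0,0,0,-0.3, 0,0,0,0,0,0,-0.3]'
python3 -c "
from h import *
to(605,-208,53); c=save('wrist','wC3.png')"
```

```text
time: 40.5
tool_pos: [607.0, -208.0, 156.4]
eef_rot: [-0.982, -2.978, 0.017]
contact_force: [0.2, -0.3, 0.6]
width: 29.9
time: 41.25
tool_pos: [607.0, -207.5, 156.3]
eef_rot: [-2.252, -2.19, 0.02]
contact_force: [0.2, -0.3, 0.7]
width: 30.0
t 41.2 tcp [ 607.  -207.5  156.3] yaw_y -1.59 tilt [-0.009 -0.009] F [ 0.2 -0.3  0.7] w 30.0
tool delta [  0.3  -1.1 103.3]
```

View pics/wC3.png

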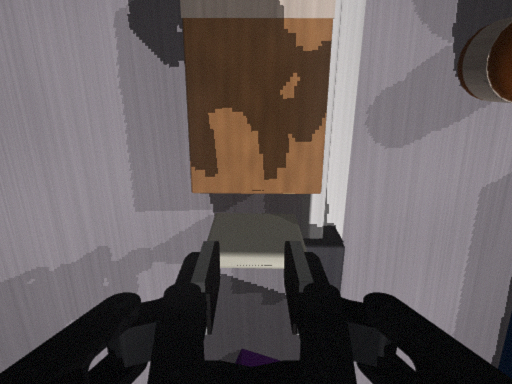

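```bash
python3 - <<'E'
from h import *
for q,z in(((258,193),80),((192,193),80),((322,193),80),((258,254),80),((258,267),80),((258,215),0),((326,40),40),((312,190),40)): print(q,z,ground("wrist",*q,z))
im=cv2.imread("pics/wC3.png",0); print(im[185:275:2,258].tolist())
E
```

```text
(258, 193) 80 [ 609.1 -194.7   80. ]
(192, 193) 80 [ 568.3 -194.    80. ]
(322, 193) 80 [ 648.5 -195.4   80. ]
(258, 254) 80 [ 608.4 -236.6   80. ]
(258, 267) 80 [ 608.3 -246.2   80. ]
(258, 215) 0 [ 609.  -240.7   -0. ]
(326, 40) 40 [ 654.7 -104.6   40. ]
(312, 190) 40 [ 649.  -205.9   40. ]
[113, 116, 111, 115, 92, 69, 69, 72, 70, 71, 71, 64, 70, 67, 75, 72, 68, 67, 74, 71, 71, 71, 71, 69, 70, 70, 70, 69, 71, 68, 69, 73, 72, 72, 99, 132, 172, 181, 186, 186, 137, 167, 120, 114, 113]
```

```bash
python3 -m pendant '[0,0,0,-8.5,-1,0,-0.3, 0,0,0,0,0,34,-0.3, 0,0,0,0,0,34,-0.3, 0,0,0,0,0,34,-0.3, 0,0,0,8,0,0,-0.3, 0,0,0,8,0,0,-0.3, 0,0,0,7,0,0,-0.3, 0,0,0,4,0,0,-0.3, 0,0,0,3,0,0,-0.3, 0,0,0,0,0,0,-0.3]'
python3 -m pendant '[0,0,0,2,0,0,-0.3,0,0,0,2,0,0,-0.3, 0,0,0,0,0,0,-0.3]';python3 -m pendant '[0,0,0,2,0,0,-0.3,0,0,0,2,0,0,-0.3, 0,0,0,0,0,0,-0.3]'
```

```text
time: 42.13
tool_pos: [605.6, -186.2, 55.9]
eef_rot: [2.245, 2.197, -0.018]
contact_force: [-0.8, -0.0, 0.8]
width: 29.8
time: 42.38
tool_pos: [604.9, -183.2, 54.7]
eef_rot: [-2.247, -2.195, 0.02]
contact_force: [0.8, -3.1, 2.2]
width: 29.9
time: 42.63
tool_pos: [604.2, -182.7, 54.6]
eef_rot: [2.25, 2.19, -0.024]
contact_force: [-1.2, -12.0, 3.3]
width: 29.9
```

```bash
python3 -m pendant '[0,0,0,2,0,0,-0.3,0,0,0,1,0,0,-0.3, 0,0,0,0,0,0,-0.3]'
python3 -m pendant '[0,0,0,-14,0,0,-0.3, 0,0,0,0,0,-35,-0.3, 0,0,0,0,0,-35,-0.3, 0,0,0,0,0,-35,-0.3, 0,0,0,-30,-2,0,-0.3, 0,0,0,-30,-2,0,-0.3, 0,0,0,-29,-2,0,-0.3, 0,0,0,0,0,0,-0.3]'
python3 - <<'E'
from h import *
to(595,-278,54); vision.camera("wrist"); print(find("wrist","stop"),find("wrist","carton1"))
im=vision.camera("wrist"); g=cv2.cvtColor(im,cv2.COLOR_RGB2GRAY); cv2.imwrite("pics/stop.png",im[:,:,::-1])
print([(v,int(g[v,260]),int(g[v,290])) for v in range(60,200,4)])
E
```

```text
time: 42.88
tool_pos: [603.9, -182.5, 54.6]
eef_rot: [2.25, 2.186, -0.027]
contact_force: [-3.2, -19.7, 1.8]
width: 30.2
time: 43.55
tool_pos: [595.7, -284.5, 160.7]
eef_rot: [2.253, 2.188, -0.024]
contact_force: [-0.6, -0.7, 0.8]
width: 29.5
t 43.5 tcp [ 595.7 -284.5  160.7] yaw_y -1.68 tilt [-0.01  -0.011] F [-0.6 -0.7  0.8] w 29.5
tool delta [  7.7   0.2 106.6]
[] [(0.76, [601.0, -391.0, 57.0], (263, 332)), (0.7, [610.0, -165.0, 64.0], (273, 17)), (0.34, [633.0, -241.0, 55.0], (307, 143))]
[(60, 47, 109), (64, 49, 110), (68, 47, 108), (72, 48, 107), (76, 43, 50), (80, 65, 54), (84, 64, 47), (88, 65, 51), (92, 64, 51), (96, 69, 52), (100, 68, 51), (104, 63, 46), (108, 64, 48), (112, 67, 52), (116, 69, 49), (120, 68, 49), (124, 68, 52), (128, 66, 52), (132, 64, 70), (136, 68, 70), (140, 73, 70), (144, 72, 69), (148, 139, 133), (152, 176, 176), (156, 185, 182), (160, 188, 191), (164, 115, 147), (168, 119, 114), (172, 115, 115), (176, 117, 112), (180, 113, 111), (184, 117, 110), (188, 113, 110), (192, 112, 109), (196, 111, 111)]
```

```bash
python3 -m pendant '[0,0,0,0,0,36,-0.3, 0,0,0,0,0,35,-0.3, 0,0,0,0,0,35,-0.3, 0,0,0,12,0,0,-0.3, 0,0,0,11,0,0,-0.3, 0,0,0,9,0,0,-0.3, 0,0,0,9,0,0,-0.3, 0,0,0,9,0,0,-0.3, 0,0,0,9,0,0,-0.3, 0,0,0,9,0,0,-0.3, 0,0,0,8,0,0,-0.3, 0,0,0,0,0,0,-0.3]'
python3 -m pendant '[0,0,0,5,0,0,-0.3, 0,0,0,3,0,0,-0.3, 0,0,0,2,0,0,-0.3, 0,0,0,0,0,0,-0.3]'
python3 -m pendant '[0,0,0,2,0,0,-0.3, 0,0,0,1,0,0,-0.3, 0,0,0,0,0,0,-0.3]'
```

```text
time: 44.75
tool_pos: [598.4, -200.1, 53.6]
eef_rot: [-2.243, -2.196, 0.019]
contact_force: [-0.5, 0.6, 0.7]
width: 30.1
time: 45.08
tool_pos: [598.2, -195.0, 53.3]
eef_rot: [2.249, 2.192, -0.023]
contact_force: [0.6, -5.8, -0.2]
width: 30.0
time: 45.33
tool_pos: [598.2, -194.8, 53.4]
eef_rot: [2.25, 2.187, -0.025]
contact_force: [-0.1, -13.7, -1.9]
width: 29.9
```

```bash
python3 -m pendant '[0,0,0,-20,0,0,-0.3, 0,0,0,0,0,-40,0, 0,0,0,0,0,-40,0, 0,0,0,0,0,-40,0, 0,0,0,0,0,-40,0, 0,0,0,0,-40,-40,0, 0,0,0,10,-40,-40,0, 0,0,0,35,-20,-40,0, 0,0,0,35,0,-40,0, 0,0,0,35,0,-40,0, 0,0,0,35,0,0,0, 0,0,0,0,0,0,0]'
python3 - <<'E'
from h import *
st(); a=save("scene","e1.png"); b=save("side","e2.png"); c=save("wrist","e3.png")
r=lambda i:cv2.resize(i,(400,300),interpolation=cv2.INTER_AREA)
cv2.imwrite("pics/end.png",np.vstack([np.hstack([r(c),r(b[110:290,170:410])]),cv2.resize(a[130:280,200:350],(300,300)).repeat(1,0) .__class__(0) if 0 else np.hstack([cv2.resize(a[130:280,200:400],(400,300),interpolation=2),r(c[0:192,128:384])])])[:,:,::-1])
E
```

```text
time: 46.33
tool_pos: [531.8, -76.2, 365.0]
eef_rot: [-2.237, -2.202, 0.014]
contact_force: [-0.1, 0.7, -0.8]
width: 42.9
t 46.3 tcp [531.8 -76.2 365. ] yaw_y -0.92 tilt [-0.008 -0.004] F [-0.1  0.7 -0.8] w 42.9
```

View pics/end.png

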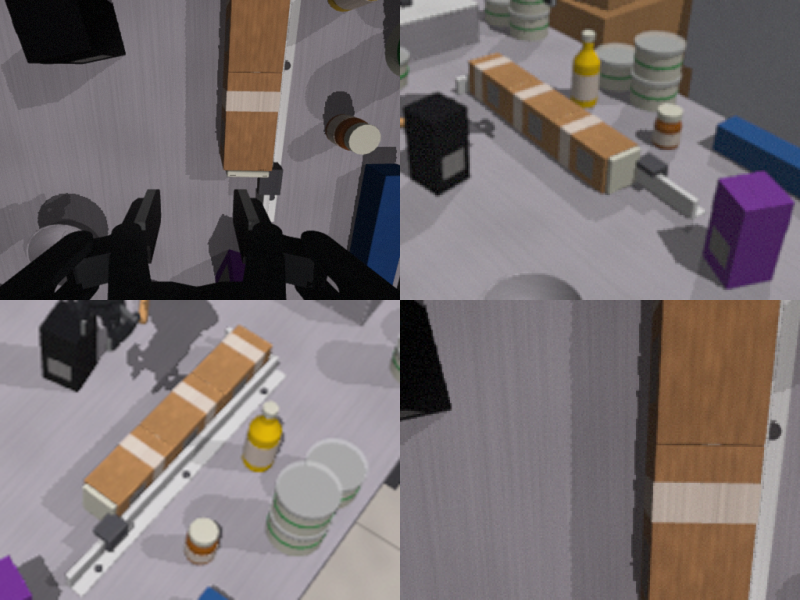

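```bash
python3 - <<'E'
from h import *
m=comps(cv2.imread("pics/e3.png")[:,:,::-1].copy()); L=[];Q=[]
for v in list(range(5,95,15))+list(range(150,215,15)):
    c=np.where(m[v,200:400])[0]
    if len(c)>20: L.append(ground("wrist",200+c.max()+1,v,80)[:2]); Q.append(ground("wrist",200+c.min(),v,0)[:2])
for n,A in(("far top",L),("near bottom",Q)):
    A=np.array(A); k=np.polyfit(A[:,1],A[:,0],1); print(n,k.round(4),(A[:,0]-np.polyval(k,A[:,1])).round(1).tolist())
for c in("scene","side"):
    vision.camera(c); print(find(c,"carton1"),[find(c,t)[:1] for t in("stop","tub1","bowl","jar","spatula","sauce")])
E
```

```text
far top [3.890000e-02 6.535361e+02] [0.1, -0.3, 0.4, 0.0, -0.4, 0.3, -0.1, -0.6, 0.2, -0.3, 0.5]
near bottom [2.700000e-02 5.769053e+02] [-1.4, -2.1, 3.8, 4.5, -2.7, -2.1, -3.0, 2.1, 2.9, -3.7, 1.5]
[(0.97, [620.0, -97.0, 80.0], (265, 213)), (0.96, [626.0, 59.0, 80.0], (292, 185)), (0.79, [635.0, -448.0, 153.0], (200, 279)), (0.78, [379.0, 14.0, 103.0], (231, 156)), (0.61, [633.0, 217.0, 83.0], (317, 159)), (0.51, [668.0, -79.0, 14.0], (278, 226))] [[(0.88, [638.0, -183.0, 59.0], (254, 235))], [(0.82, [467.0, 421.0, 70.0], (311, 110))], [(0.77, [253.0, -344.0, 25.0], (143, 213))], [(0.73, [791.0, -134.0, 76.0], (299, 247))], [(0.67, [304.0, 408.0, 2.0], (276, 105))], [(0.91, [778.0, 84.0, 100.0], (331, 199))]]
[(0.96, [577.0, 63.0, 82.0], (247, 171)), (0.91, [584.0, 219.0, 77.0], (222, 154)), (0.88, [569.0, -96.0, 76.0], (276, 194)), (0.8, [580.0, -452.0, 107.0], (378, 247)), (0.78, [342.0, 18.0, 97.0], (192, 197)), (0.44, [446.0, 415.0, 63.0], (162, 148)), (0.4, [641.0, -195.0, 36.0], (315, 212))] [[(0.93, [618.0, -177.0, 57.0], (306, 206))], [(0.63, [449.0, 417.0, 60.0], (162, 148))], [(0.88, [279.0, -334.0, 25.0], (249, 298))], [(0.96, [777.0, -133.0, 53.0], (331, 185))], [(0.66, [301.0, 401.0, 4.0], (129, 175))], [(0.59, [749.0, 89.0, 84.0], (280, 153))]]
```

```bash
python3 -c "
from plant import hand_in; print(hand_in())"
```

```text
the job is handed in; nothing more can be done
None
```

All three brown cartons are tipped onto their sides and packed as one row in the guide. The end stop rests against the last carton. I handed the job in at about 46 s of the 210 s allowed.

**Packing:** I pushed each carton over, never gripping or lifting one. I slid each flush to the back rail, then along it towards the side rail. Each push ended on a clear rise in force, about 12 to 22 N.

**Last checks:**
- **Spacing:** tool positions at the ends of the pushes put the carton ends 155 mm apart, so there are no gaps.
- **Straightness:** the far top edge of the two cartons in the final wrist view fits a straight line to within 0.6 mm. The first carton was partly out of that view; the fixed-camera pictures and an earlier wrist measurement show it flush.
- **End stop:** the stop halted within 1 mm of where the row should end, and the pictures show its plate touching the last carton.
- **Other things:** the left tub, bowl, jar, spatula and sauce bottle gave the same finder readings as at the start. I did not separately re-check the far-right tub at the end; nothing was moved near it.

**What disagreed:**
- The last check's near-bottom-edge line scattered by up to 4.5 mm, probably because of shadow; I did not trust it.
- Some camera outline fits of the box positions were poor, so I relied on the wrist-camera measurements and the contact forces instead.
- The low push on the third carton started about 30 mm too high because of the arm's reach limit. I lowered the tool partway and finished that push at the proper height.
- I saw no carton knocked aside at any point.

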